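# Lock a marbling comb in its index clamp

### The job

Push the marbling comb along the clamp's channel until it is fully home against the end stop. Then turn the clamp's knob clockwise until you feel it drop into its hidden notch, and there press the knob gently all the way down so that its steel flange locks over the comb; never force it down anywhere else. Let go and leave the other things on the table where they are.

Things in the scene. Friction and masses are not known exactly. Their poses are not given: they have to be found in the camera images.
- clamp: Fixed clamp: plywood bed 150 (x) x 240 (y) x 12 mm; origin at the centre of its underside, z up. An aluminium channel runs along y, x = +21.5 to +58.5 mm (37 mm clear), floor 26 mm and walls 36 mm above the table, open at the -y end.
- stop_face (a point): Middle of the end stop's inner face, at x = +40, y = +110 mm in the clamp, 35 mm above the table. The stop is 53 mm wide, its top 48 mm above the table.
- housing_top (a point): Centre of the top of the grey round knob housing (72 mm wide), 45 mm above the table, at x = -35, y = +30 mm in the clamp; its axes are the clamp's. Inside, a sprung ball on the knob rides on a plate with one unmarked notch: the ball drops in when the knob's x axis is turned by some 0.65 to 1.25 rad clockwise (seen from above) of the clamp's x axis.
- knob: Black knob on the housing's axis; origin 40 mm above the table, x along the bar grip. It starts 0 to 0.3 rad clockwise of the clamp's x axis, turns 0 to 1.6 rad between stops and stays where left. Turning drags under 0.15 N m; entering the notch (0.25 rad before its middle) this dips and turns to a pull ahead of 0.2 to 0.3 N m, nil at the middle, then 0.2 N m or more hold it back.
- knob_grip (a point): Point in the knob's bar grip, on the turning axis, 86 mm above the table at first, 78 mm when pressed home. The grip is an upright bar 50 mm long (the point's x), 14 mm wide (y), 34 mm high; its top is 11 mm above this point, its foot (a round skirt 52 mm wide) 23 mm below. Under it a steel flange 132 mm wide (top 28 mm below this point) goes down with it and reaches 8 mm over the comb.
- knob_cap (a joint): How far the knob is pressed in: 0 at the start, 0.008 m fully home. It moves with about 4 N of friction and stays where it is left. Away from the notch a pin under it meets the plate after about 1.5 mm and it goes no further; at the notch (within about 0.1 rad) it goes all the way at under 10 N. Pressing with more than 25 N would harm it.
- comb: Loose wooden comb lying in the channel: spine 34 (x) x 240 (y) x 18 mm, about 0.16 kg, origin at the centre of the spine's underside, wire teeth 54 mm long towards +x (of comb and clamp alike). It starts 25 to 65 mm short of home. Push it with less than 25 N.
- comb_front (a point): Middle of the comb's front end face (+y), 9 mm above the spine's underside; it meets the end stop when home (then 110 mm along the clamp's y).
- comb_tail (a point): Middle of the comb's rear end face (-y), 35 mm above the table; it stands out of the channel's open end, and the comb is pushed here along the clamp's +y. It slides with 1 to 2 N.
- jar_a: Closed blue jar, 66 mm wide, 85 mm high; leave alone. Origin under its centre.
- jar_b: Closed red jar, 66 mm wide, 85 mm high; leave alone.
- jar_c: Closed yellow jar, 60 mm wide, 75 mm high; leave alone.
- batten: Flat wooden batten 260 x 28 x 8 mm; leave alone.
- brush: Paint brush lying on the table; leave alone.
- cup: White cup, 76 mm wide, 80 mm high; leave alone.
- folder: Bone folder, a flat strip 150 x 22 x 8 mm; leave alone.

How it is judged:
By the outcome, as a careful person would: the job done as asked, in the order asked, and still so for the second after the job is handed in, with the robot touching nothing.
It also fails if it takes over 67 s, if anything falls off the work surface, if the arm or the gripper's body presses on something with over 40 N, if the wrist force passes 120 N, or if a joint passes its speed limit or range.

### The arm

A 6-joint arm with a two-finger parallel gripper is mounted at the origin on the work surface. World frame = base frame: x ahead of the robot, y to its left, z up, the work surface at z = 0. Lengths are in m, angles in rad, forces in N, time in s.
With the tool pointing down it reaches from about 0.35 to 0.775 m from the base axis. Payload 5.5 kg.
Tool frame: the origin (TCP) lies midway between the tips of the shut fingers; the grasp point (between the pads) lies 19 mm behind it; z points along the fingers, y is the line along which they close (so a half turn about z gives the same grasp; the last joint's range is limited). The gripper opens to 85 mm and grips with 20 to 120 N. Pads are 22 mm wide; open, the fingers measure 114 mm over their backs; the gripper's body (76 mm by 85 mm) begins 54 mm behind the grasp point. The pads swing forward as they close: fully open they stand 13 mm farther back than shut.
Start: joints at [-1.442, 0.313, 0.046, 1.304, 0, 1.431], TCP at [0.153, -0.554, 0.231] pointing down, gripper open.
Joint ranges: [-2.76, 2.76], [-0.86, 1.69], [-1.03, 1.26], [-2.2, 2.34], [-1.47, 1.5], [-3.14, 3.14]. Speed limits (rad/s): [2.57, 2.57, 3.14, 3.14, 3.14, 3.14].

### API

Orientations are given as a unit quaternion [w, x, y, z].
In Python, from workcell import env gives the robot as it stands.
- The arm moves only by the tool move_arm, never from a script. Its argument "targets" is a list of rows, each a list of 3 entries, a list of its own where there are three numbers: the shift along the tool's x, y, z in mm, then the turn, a rotation vector about the tool's x, y, z in units of 10 degrees (1.0 is 10 degrees), then the closure, from -1 (fully open) to 1 (shut). In form: [[[dx, dy, dz], [ax, ay, az], gripper], ...]. A call has 1 to 5 rows; each row is the pose to reach, as a shift and turn from the pose commanded when the call began, along the tool's axes at that moment; what a row does not reach only later rows make up. A row lasts 1/8 s, in which the tool goes at most 62.5 mm and 10.7 degrees, less where a joint would pass 70% of its speed; a pose out of reach is approached as far as the arm can. A call with a gripper value outside its range is refused whole. The fingers move at their own pace and stop on an object; "squeeze" is the grip in N (left out, the last holds). Time passes only in rows, so rows that repeat a pose let the fingers close. It gives the time, the measured TCP pose, the force, the opening and the grip force at its end, in the units of the state.
- env.get_state(): the state, without advancing time (a new reading comes with each control period).
- env.read_camera(name): name is "side" or "top"; returns a dict with "pixels" (480x640x3 uint8, red, green, blue), "fovy" (degrees; the focal length in pixels is half the picture's height over the tangent of half this angle, whatever the lens; pixels are square), "cx", "cy" (the principal point, pixels), "extrinsics" (4x4, takes a point from world to camera coordinates). Camera axes: x right, y up, looking along -z (the intrinsics and any distortion apply to the point x, -y, -z); pixel columns grow to the right and rows downward; lengths in m; the calibration is good to about 2 mm. A picture is of the moment at which its call begins. There is no depth.
- env.hand_in(): hands the job in; it is judged then, once.
Trained networks look in a picture, given as the dict that the camera call returned (one of the last four; its "shot" number tells which), for a name from the list of things; names that differ only in an ending like _2 or _b are one class to them, and where a whole thing is asked for, a point or a joint stands for the part that bears it (a point fixed in the world has none). Each returns a list of dicts, best first, with "confidence" (0 to 1); they miss things now and then, are a little off and sometimes report something else, mostly with a low value. They report only what shows in the picture. A call takes as long as a camera call.
- env.spot_in(thing, picture): "centre" ([x, y, z] in m, in world coordinates, good to about 4 mm: the middle of the surface that is visible of it).
- env.regions_of(thing, picture): "mask" (480x640 bool, what is visible of it).
- env.landmark_of(thing, picture): "centre" ([x, y, z] in m, in world coordinates, good to about 4 mm: a listed point, or the origin of a listed thing).
The state is a dict: "clock": time; "joint_pos": joint angles; "qvel": joint speeds; "tau": joint torques, N m; "tcp_pos": TCP position; "orientation": TCP orientation; "wrist_force": force on the tool from outside, world axes, zero at the start; "ft_torque": the same for the moment, N m; "finger_gap": finger opening in m; "grip_force": force on a finger pad.
Only numpy, scipy, OpenCV 4.12 (cv2) and the standard library are available. Lean on these libraries where they do the work, as an engineer would, in place of code of your own. Each camera call takes 0.05 s, during which the arm holds its last target. There are 200 camera calls.

## Working session

There is one attempt and no reset: what is moved stays moved. The work goes in short steps, Python scripts to look and compute and a tool call to move; the robot and the scene stay as the last step left them, time stands still between calls to the robot, and variables do not carry over. Pictures are saved under pics/ and viewed, at most 10 in all, crops included, and the job is handed in when it is done.

Besides the shell and the picture viewer there is one more tool, called as a command line: name --argument value ..., lists and objects as JSON in quotes. move_arm: Moves the arm, as the interface text tells. Its arguments: {"type":"object","properties":{"targets":{"type":"array","items":{"type":"array"}},"squeeze":{"type":"number"}},"required":["targets"]}

```bash
mkdir -p pics; ls; python3 - <<'E'
from workcell import env
import cv2,numpy as np
np.set_printoptions(precision=4,suppress=True)
print(env.get_state())
for c in("top","side"):
    p=env.read_camera(c); cv2.imwrite(f"pics/{c}0.png",p["pixels"][:,:,::-1]); print(c,p["fovy"],p["cx"],p["cy"],[k for k in p]); print(p["extrinsics"])
    for t in("clamp","stop_face","housing_top","knob","knob_grip","comb","comb_front","comb_tail"):
        print(t,[(np.round(d["centre"],4),round(d["confidence"],2)) for d in env.landmark_of(t,p)[:2]])
    for t in("jar_a","jar_b","jar_c","batten","cup","brush","folder"):
        print(t,[(np.round(d["centre"],4),round(d["confidence"],2)) for d in env.spot_in(t,p)[:2]])
E
```

```text
pics
{'clock': 0.0, 'joint_pos': array([-1.4416,  0.314 ,  0.045 ,  1.3036, -0.    ,  1.4312]), 'qvel': array([-0.0014,  0.0007,  0.001 ,  0.0005, -0.0019,  0.0021]), 'tau': array([ -0.0003, -48.0633,  29.8529,   0.0196,  -0.0001,  -0.    ]), 'tcp_pos': array([ 0.1526, -0.5538,  0.2304]), 'orientation': array([-0.0009,  0.991 ,  0.134 , -0.    ]), 'wrist_force': array([-0.468 , -0.8941,  0.5076]), 'ft_torque': array([-0.0335, -0.024 , -0.0578]), 'grip_force': 0.0, 'finger_gap': 0.08540819238578817}
top 45.62141213644511 316.68631116707814 244.10284437755965 ['pixels', 'fovy', 'cx', 'cy', 'extrinsics', 'shot']
[[-0.0188 -0.9998  0.0014  0.0647]
 [ 0.9983 -0.0187  0.056  -0.5663]
 [-0.056   0.0024  0.9984 -1.2766]
 [ 0.      0.      0.      1.    ]]
clamp [(array([0.5138, 0.0618, 0.0013]), 0.64)]
stop_face [(array([0.5595, 0.1672, 0.0334]), 0.59)]
housing_top [(array([0.4791, 0.0988, 0.0469]), 0.87), (array([0.5594, 0.1686, 0.0352]), 0.59)]
knob [(array([0.4781, 0.1005, 0.0369]), 0.58)]
knob_grip [(array([0.477 , 0.0987, 0.0882]), 0.81)]
comb [(array([ 0.5445, -0.0098,  0.0241]), 0.66)
[... 1268 characters left out ...]
.91)]
comb_front [(array([0.5555, 0.1102, 0.0311]), 0.75)]
comb_tail [(array([ 0.5313, -0.1264,  0.0346]), 0.84)]
jar_a [(array([0.6853, 0.1326, 0.0517]), 0.97), (array([0.6749, 0.0032, 0.058 ]), 0.92)]
jar_b [(array([0.6853, 0.1326, 0.0517]), 0.97), (array([0.6749, 0.0032, 0.058 ]), 0.92)]
jar_c [(array([0.6853, 0.1326, 0.0517]), 0.97), (array([0.6749, 0.0032, 0.058 ]), 0.92)]
batten [(array([0.4952, 0.2388, 0.0108]), 0.72), (array([0.6881, 0.134 , 0.0518]), 0.24)]
cup [(array([0.65  , 0.3279, 0.0529]), 0.83), (array([0.4684, 0.1062, 0.0577]), 0.72)]
brush [(array([ 0.511 , -0.2645,  0.0191]), 0.87), (array([ 0.4122, -0.1072,  0.0574]), 0.51)]
folder [(array([0.4763, 0.33  , 0.0109]), 0.7)]
```

View pics/top0.png

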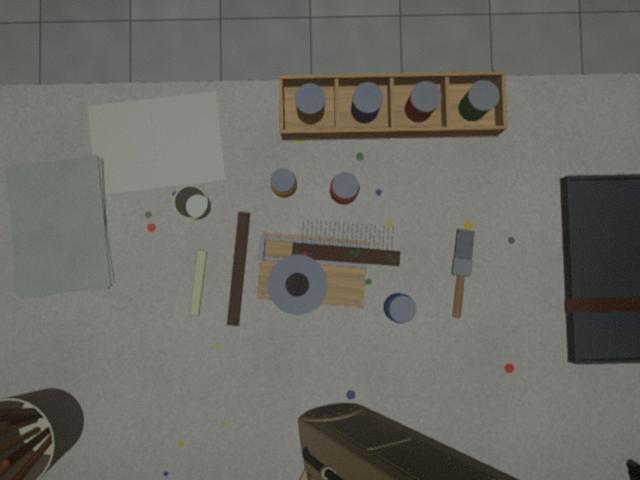

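View pics/side0.png

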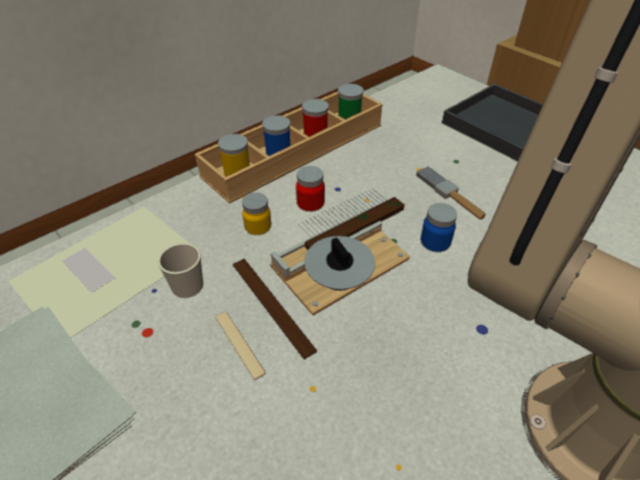

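The pictures show the clamp bed with the knob at about (297,285) in the top view. The comb runs from (293,250) to a tail at (400,258), and the blue jar is at (400,308), clear of the pushing path. Next I'll fit the clamp pose and enlarge the knob.

```bash
cat > h.py <<'E'
import numpy as np,cv2
from scipy.spatial.transform import Rotation as R
from scipy.optimize import least_squares
from workcell import env
np.set_printoptions(precision=4,suppress=True)
def rot(a): return np.array([[np.cos(a),-np.sin(a)],[np.sin(a),np.cos(a)]])
def pose():
    s=env.get_state(); return s,s["tcp_pos"],R.from_quat(np.roll(s["orientation"],-1))
def down(yaw):  # tool z down, tool x at yaw
    return R.from_euler("z",yaw)*R.from_rotvec([np.pi,0,0])
def delta(pos,yaw):
    s,p,r=pose(); print("tcp",p,"force",s["wrist_force"],"tool x yaw",np.arctan2(*r.as_matrix()[[1,0],0]))
    print("shift mm",r.inv().apply(np.array(pos)-p)*1e3,"turn",np.degrees((r.inv()*down(yaw)).as_rotvec())/10)
def project(P,pic):
    E=pic["extrinsics"]; c=E[:3,:3]@P+E[:3,3]; f=240/np.tan(np.radians(pic["fovy"]/2))
    return np.array([pic["cx"]+f*c[0]/-c[2],pic["cy"]+f*c[1]/c[2]])
def C(x,y,z,c):  # clamp -> world
    return np.r_[c[:2]+rot(c[2])@[x,y],z]
E
python3 - <<'E'
from h import *
M=dict(clamp=(0,0),stop_face=(.04,.11),housing_top=(-.035,.03),knob=(-.035,.03),knob_grip=(-.035,.03))
obs=[];H=dict(clamp=0,stop_face=.035,housing_top=.045,knob=.04,knob_grip=.086)
cr=[]
for c,(u,v) in(("top",(297,282)),("side",(340,255))):
    for k in range(2):
        p=env.read_camera(c)
        for t in list(M)+["comb_front","comb_tail"]:
            L=env.landmark_of(t,p)
            for d in L:
                if d["confidence"]>.4: obs.append((t,np.array(d["centre"])))
    g=p["pixels"][v-40:v+40,u-50:u+50,::-1]; cr.append(cv2.convertScaleAbs(cv2.resize(g,(400,320),interpolation=cv2.INTER_CUBIC),alpha=1.8,beta=10))
cv2.imwrite("pics/knob.png",np.hstack(cr))
def f(q):
    r=[]
    for t,o in obs:
        m=M[t] if t in M else (.04,.11-q[3]-(.24 if t=="comb_tail" else 0))
        r+=list((o[:2]-C(*m,0,q)[:2])/.003)
    return r
s=least_squares(f,[.51,.063,-.11,.05],loss="soft_l1"); print(s.x,s.cost,len(obs))
c=s.x; np.save("c.npy",c)
for n,P in dict(tail=C(.04,-.13-c[3],.035,c),home=C(.04,-.13,.035,c),knob=C(-.035,.03,.086,c)).items(): print(n,P)
delta(C(.04,-.13-c[3]-.06,.12,c),np.pi/2+c[2])
E
```

```text
[ 0.5104  0.0652 -0.104   0.061 ] 443.1414489884926 34
tail [ 0.5303 -0.1289  0.035 ]
home [ 0.5367 -0.0683  0.035 ]
knob [0.4787 0.0986 0.086 ]
tcp [ 0.1527 -0.5544  0.2313] force [-0.041  -0.4504 -0.2331] tool x yaw 0.26873285497699556
shift mm [ 455.2216 -254.086   111.3041] turn [ 0.0007  0.0006 -6.8646]
```

View pics/knob.png

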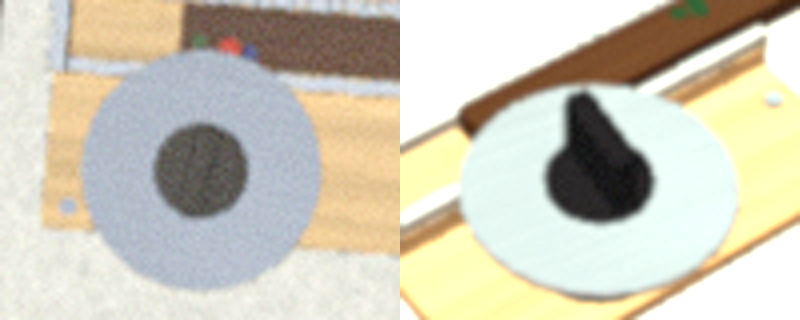

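The right half of the crop shows the bar grip pointing mostly along the clamp's x, turned slightly clockwise. In the left half it runs from about (190,210) to (210,130). I'll move to a point behind the comb tail.

move_arm --targets '[[[60,-33,0],[0,0,-1],1],[[120,-67,0],[0,0,-2],1],[[170,-95,20],[0,0,-3],1],[[220,-123,40],[0,0,-4],1],[[270,-151,50],[0,0,-5],1]]'

```text
clock: 3.82
tcp_pos: [0.3712, -0.3381, 0.1814]
orientation: [0.0, 0.84, 0.542, -0.0]
wrist_force: [0.5, 0.6, -0.3]
finger_gap: -0.0002
grip_force: 0.0
```

```bash
python3 - <<'E'
from h import *
c=np.load("c.npy"); delta(C(.04,-.13-c[3]-.05,.12,c),np.pi/2+c[2])
E
```

```text
tcp [ 0.3712 -0.3381  0.1814] force [ 0.5435  0.5657 -0.3105] tool x yaw 1.1467220054507083
shift mm [208.7439  74.7223  61.3562] turn [ 0.0001  0.0001 -1.8341]
```

move_arm --targets '[[[52,18,15],[0,0,-0.5],1],[[104,37,30],[0,0,-1],1],[[156,56,45],[0,0,-1.5],1],[[209,75,61],[0,0,-1.83],1],[[209,75,61],[0,0,-1.83],1]]'

```text
clock: 4.45
tcp_pos: [0.5268, -0.1776, 0.1195]
orientation: [-0.001, 0.743, 0.669, -0.0]
wrist_force: [-0.1, -0.7, 0.1]
finger_gap: -0.0001
grip_force: 0.0
```

```bash
python3 - <<'E'
from h import *
c=np.load("c.npy"); delta(C(.04,-.13-c[3]-.05,.028,c),np.pi/2+c[2])
p=env.read_camera("side");t=env.read_camera("top")
print([(d["centre"],d["confidence"]) for q in(p,t) for d in env.landmark_of("comb_tail",q)[:1]])
g=[q["pixels"][v-75:v+75,u-100:u+100,::-1] for q,(u,v) in((p,(390,215)),(t,(390,255)))]
cv2.imwrite("pics/a.png",np.hstack([cv2.resize(x,(400,300),interpolation=cv2.INTER_CUBIC) for x in g]))
E
```

```text
tcp [ 0.5268 -0.1776  0.1195] force [-0.124  -0.6658  0.1145] tool x yaw 1.466904410985118
shift mm [-1.3267 -1.409  91.5478] turn [-0.0085 -0.0066  0.0004]
[([0.5323, -0.1267, 0.0355], 0.71), ([0.5258, -0.1296, 0.0275], 0.58)]
```

View pics/a.png

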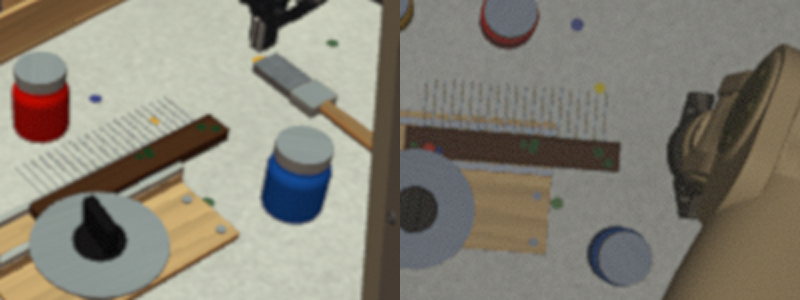

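The comb tail is at about (620,155) in the right half of the crop, and the shut gripper is behind it, near (690,150). The brush and the blue jar are clear. Now I'll lower the gripper and approach the tail.

move_arm --targets '[[[-1,-1,50],[0,0,0],1],[[-1,-1,91],[0,0,0],1],[[-1,-1,91],[0,0,0],1],[[15,-1,91],[0,0,0],1],[[30,-1,91],[0,0,0],1]]'

```text
clock: 5.28
tcp_pos: [0.5292, -0.151, 0.0322]
orientation: [0.002, 0.745, 0.667, 0.001]
wrist_force: [-0.1, 0.6, -0.1]
finger_gap: -0.0
grip_force: 0.0
```

move_arm --targets '[[[8,0,0],[0,0,0],1],[[16,0,0],[0,0,0],1],[[24,0,0],[0,0,0],1],[[32,0,0],[0,0,0],1],[[32,0,0],[0,0,0],1]]'

```text
clock: 5.9
tcp_pos: [0.531, -0.1183, 0.0298]
orientation: [-0.0, 0.745, 0.668, 0.0]
wrist_force: [-0.3, 0.2, -0.1]
finger_gap: -0.0002
grip_force: 0.0
```

```bash
python3 - <<'E'
from h import *
c=np.load("c.npy"); delta(C(.04,-.13-.011,.028,c),np.pi/2+c[2])
for q in("side","top"):
    p=env.read_camera(q)
    for t in("comb_tail","comb_front"): print(t,[(d["centre"],d["confidence"]) for d in env.landmark_of(t,p)[:1]])
E
```

```text
tcp [ 0.531  -0.1183  0.0298] force [-0.2939  0.2499 -0.1153] tool x yaw 1.461740553634281
shift mm [39.3142  0.2033  1.8403] turn [-0.0031 -0.0048 -0.0292]
comb_tail [([0.5303, -0.106, 0.034], 0.62)]
comb_front [([0.5574, 0.1335, 0.0312], 0.63)]
comb_tail [([0.5315, -0.1089, 0.0307], 0.71)]
comb_front [([0.562, 0.1295, 0.0334], 0.61)]
```

move_arm --targets '[[[7,0,1],[0,0,0],1],[[14,0,1],[0,0,0],1],[[21,0,1],[0,0,0],1],[[27,0,1],[0,0,0],1],[[30,0,1],[0,0,0],1]]'

```text
clock: 6.82
tcp_pos: [0.5346, -0.0889, 0.029]
orientation: [0.0, 0.745, 0.667, -0.0]
wrist_force: [-0.4, -1.6, 1.3]
finger_gap: 0.0001
grip_force: 0.8
```

move_arm --targets '[[[1,0,0],[0,0,0],1],[[2,0,0],[0,0,0],1],[[3,0,0],[0,0,0],1],[[4,0,0],[0,0,0],1],[[5,0,0],[0,0,0],1]]'

```text
clock: 7.45
tcp_pos: [0.5351, -0.0845, 0.0291]
orientation: [0.0, 0.745, 0.667, -0.0]
wrist_force: [-1.1, -2.2, 0.4]
finger_gap: 0.0002
grip_force: 0.9
```

move_arm --targets '[[[0.5,0,0],[0,0,0],1],[[1,0,0],[0,0,0],1],[[1.5,0,0],[0,0,0],1],[[2,0,0],[0,0,0],1]]'

```text
clock: 7.95
tcp_pos: [0.5354, -0.0825, 0.0291]
orientation: [0.0, 0.745, 0.667, 0.0]
wrist_force: [0.9, -1.8, 0.2]
finger_gap: 0.0
grip_force: 1.0
```

move_arm --targets '[[[0.7,0,0],[0,0,0],1],[[1.4,0,0],[0,0,0],1],[[2,0,0],[0,0,0],1]]'

```text
clock: 8.32
tcp_pos: [0.5355, -0.0804, 0.029]
orientation: [0.0, 0.745, 0.667, -0.0]
wrist_force: [-1.1, -2.5, 2.5]
finger_gap: -0.0
grip_force: 1.0
```

move_arm --targets '[[[0.5,0,0],[0,0,0],1],[[1,0,0],[0,0,0],1],[[1.5,0,0],[0,0,0],1]]'

```text
clock: 8.7
tcp_pos: [0.5357, -0.0796, 0.029]
orientation: [0.001, 0.745, 0.667, -0.001]
wrist_force: [0.8, -5.8, 1.4]
finger_gap: 0.0001
grip_force: 2.9
```

move_arm --targets '[[[0.5,0,0],[0,0,0],1],[[1,0,0],[0,0,0],1],[[1.5,0,0],[0,0,0],1]]'

```text
clock: 9.07
tcp_pos: [0.5358, -0.0795, 0.0291]
orientation: [0.001, 0.745, 0.667, -0.002]
wrist_force: [-2.5, -10.9, 0.3]
finger_gap: 0.0001
grip_force: 5.2
```

The comb stopped dead at TCP y = -0.0795 with the force rising to 11 N, so it is home. I'll back off and rise.

move_arm --targets '[[[-20,0,0],[0,0,0],1],[[-20,0,-60],[0,0,-0.5],0],[[-20,0,-120],[0,0,-1],-1],[[-10,-20,-140],[0,0,-2],-1],[[40,-40,-140],[0,0,-3],-1]]'

```text
clock: 9.7
tcp_pos: [0.502, -0.0349, 0.1712]
orientation: [0.002, 0.546, 0.838, 0.001]
wrist_force: [1.3, 1.3, -1.0]
finger_gap: 0.0724
grip_force: 0.0
```

```bash
python3 - <<'E'
from h import *
c=np.load("c.npy")
obs=[];M=dict(clamp=(0,0),stop_face=(.04,.11),housing_top=(-.035,.03),knob=(-.035,.03),knob_grip=(-.035,.03),comb_front=(.04,.11),comb_tail=(.04,-.13))
P={q:env.read_camera(q) for q in("side","top")}
for q,p in P.items():
    for t in M:
        L=env.landmark_of(t,p)
        if L: 
            print(q,t,np.array(L[0]["centre"]),round(L[0]["confidence"],2),"exp",C(*M[t],0,c)[:2])
# bar direction in side view: dark pixels vs model of knob for each yaw
p=P["side"]; g=cv2.cvtColor(p["pixels"],cv2.COLOR_RGB2GRAY)
dark=(g<60).astype(np.uint8); k=C(-.035,.03,0,c)
u,v=project(k+[0,0,.08],p).astype(int); win=np.s_[v-35:v+35,u-40:u+40]
def hull(pts,m):
    h=cv2.convexHull(np.array(pts,np.float32)); cv2.fillConvexPoly(m,np.round(h*16).astype(np.int32),1,shift=4)
best=[]
for a in np.arange(0,.5,.03):
  for dx in(-.004,-.002,0,.002,.004):
   for dy in(-.004,-.002,0,.002,.004):
    m=np.zeros_like(dark); o=k+[dx,dy,0]
    hull([project(o+[*(rot(c[2]-a)@[sx*.025,sy*.007]),z],p) for sx in(-1,1) for sy in(-1,1) for z in(.063,.097)],m)
    hull([project(o+[.026*np.cos(t),.026*np.sin(t),z],p) for t in np.arange(0,6.28,.2) for z in(.058,.063)],m)
    i=(m&dark)[win].sum(); best.append((i/(m|dark)[win].sum(),round(a,2),dx,dy))
best.sort(reverse=True); print(*best[:6],sep="\n")
cv2.imwrite("pics/b.png",np.hstack([cv2.resize(g[win],(400,350)),cv2.resize(dark[win]*255,(400,350))]))
E
```

```text
side clamp [ 0.5085  0.064  -0.0023] 0.72 exp [0.5104 0.0652]
side stop_face [0.5617 0.1721 0.0375] 0.6 exp [0.5616 0.1704]
side housing_top [0.4806 0.0998 0.0429] 0.69 exp [0.4787 0.0986]
side knob [0.479  0.0997 0.0404] 0.95 exp [0.4787 0.0986]
side knob_grip [0.4778 0.1024 0.0861] 0.58 exp [0.4787 0.0986]
side comb_front [0.5619 0.1716 0.035 ] 0.86 exp [0.5616 0.1704]
side comb_tail [ 0.5378 -0.0661  0.0316] 0.92 exp [ 0.5367 -0.0683]
top clamp [0.5117 0.0618 0.0021] 0.87 exp [0.5104 0.0652]
top stop_face [0.5603 0.1677 0.0371] 0.74 exp [0.5616 0.1704]
top housing_top [0.4747 0.0976 0.0445] 0.74 exp [0.4787 0.0986]
top knob [0.4786 0.1006 0.0381] 0.91 exp [0.4787 0.0986]
top knob_grip [0.4748 0.1014 0.0892] 0.58 exp [0.4787 0.0986]
top comb_front [0.5659 0.1709 0.0314] 0.81 exp [0.5616 0.1704]
(np.float64(0.36492890995260663), np.float64(0.33), -0.002, 0)
(np.float64(0.3646820027063599), np.float64(0.36), -0.002, 0)
(np.float64(0.36443542934415146), np.float64(0.39), -0.002, 0)
(np.float64(0.3639432815665091), np.float64(0.42), -0.002, 0.002)
(np.float64(0.36357481381178064), np.float64(0.42), 0, 0)
(np.float64(0.36345246122724206), np.float64(0.45), -0.002, 0.002)
```

View pics/b.png

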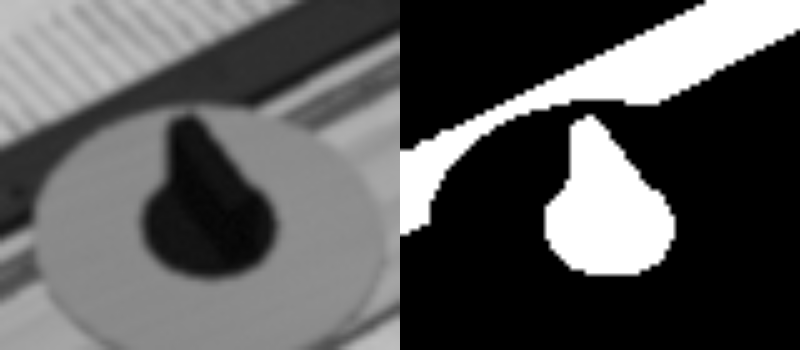

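The comb front now coincides with the stop face at about (0.562,0.171). In the crop the knob blob is clean at about (610,200), but the comb's own dark area spoiled the fit, so I'll refit on the blob alone.

```bash
cat > knob.py <<'E'
from h import *
c=np.load("c.npy")
def hull(pts,m):
    h=cv2.convexHull(np.array(pts,np.float32)); cv2.fillConvexPoly(m,np.round(h*16).astype(np.int32),1,shift=4)
def fit(p,lo=0,hi=.5):
    big=cv2.resize(cv2.cvtColor(p["pixels"],cv2.COLOR_RGB2GRAY),None,fx=4,fy=4,interpolation=cv2.INTER_CUBIC)
    k=C(-.035,.03,0,c); u,v=project(k+[0,0,.065],p)*4
    _,lab=cv2.connectedComponents((big<70).astype(np.uint8)); d=(lab==lab[int(v),int(u)]).astype(np.uint8); b=[]
    J=lambda X:(project(X,p)+.5)*4-.5
    for a in np.arange(lo,hi,.04):
      for dx in np.arange(-.006,.0061,.002):
       for dy in np.arange(-.006,.0061,.002):
        m=np.zeros_like(d); o=k+[dx,dy,0]
        hull([J(o+[*(rot(c[2]-a)@[sx*.025,sy*.007]),z]) for sx in(-1,1) for sy in(-1,1) for z in(.063,.097)],m)
        hull([J(o+[.026*np.cos(t),.026*np.sin(t),z]) for t in np.arange(0,6.28,.3) for z in(.058,.063)],m)
        b.append((float((m&d).sum()/(m|d).sum()),round(float(a),2),round(dx,3),round(dy,3)))
    b.sort(reverse=True); print(d.sum(),*b[:5],sep="\n"); return b
E
python3 - <<'E'
from knob import *
b=fit(env.read_camera("side"))
delta(C(-.035,.03,.13,c),np.pi+c[2]-b[0][1])
E
```

```text
8999
(0.866923818707811, 0.28, np.float64(-0.002), np.float64(0.0))
(0.8647628267182962, 0.36, np.float64(-0.002), np.float64(0.002))
(0.8637110016420362, 0.32, np.float64(-0.002), np.float64(0.0))
(0.8630478565263259, 0.28, np.float64(-0.004), np.float64(0.002))
(0.8620193690670246, 0.24, np.float64(-0.002), np.float64(0.0))
tcp [ 0.5005 -0.0334  0.169 ] force [ 0.617   0.1078 -0.7228] tool x yaw 1.9842376207034673
shift mm [129.7187  33.0778  38.9661] turn [-0.0004  0.0001 -4.4312]
```

move_arm --targets '[[[43,11,0],[0,0,-1],-1],[[86,22,0],[0,0,-2],-1],[[130,33,10],[0,0,-3],-1],[[130,33,30],[0,0,-4],-1],[[130,33,39],[0,0,-4.75],-1]]'

```text
clock: 11.18
tcp_pos: [0.4777, 0.0999, 0.1291]
orientation: [-0.0, 0.16, 0.987, -0.0]
wrist_force: [-0.2, 0.3, 0.4]
finger_gap: 0.0855
grip_force: 0.0
```

```bash
python3 - <<'E'
from knob import *
delta(C(-.035,.03,.070,c)+[-.001,.001,0],np.pi+c[2]-.22)
p=env.read_camera("side"); cv2.imwrite("pics/c.png",cv2.resize(p["pixels"][150:350,220:470,::-1],(750,600)))
E
```

```text
tcp [0.4777 0.0999 0.1291] force [-0.1726  0.2951  0.3598] tool x yaw 2.820109142362452
shift mm [-0.1322 -0.2008 59.1362] turn [-0.0028 -0.0052  0.0142]
```

View pics/c.png

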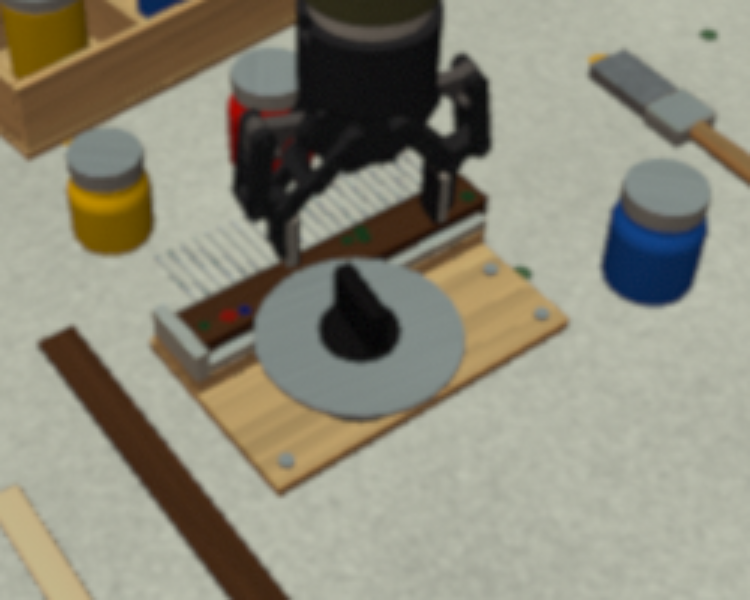

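The comb end sits against the stop at (200,335). The open fingers, at (285,240) and (440,195), straddle the knob bar at (355,295). I'll descend and grip.

move_arm --targets '[[[0,0,30],[0,0,0],-1],[[0,0,58],[0,0,0],-1],[[0,0,58],[0,0,0],0.3],[[0,0,58],[0,0,0],1],[[0,0,58],[0,0,0],1]]' --squeeze 35

```text
clock: 11.85
tcp_pos: [0.4796, 0.099, 0.0734]
orientation: [0.001, 0.164, 0.987, 0.0]
wrist_force: [-0.3, 0.2, 0.4]
finger_gap: 0.0322
grip_force: 0.0
```

move_arm --targets '[[[0,0,0],[0,0,0],1],[[0,0,0],[0,0,0],1],[[0,0,0],[0,0,0],1]]' --squeeze 35

```text
clock: 12.22
tcp_pos: [0.4785, 0.098, 0.0726]
orientation: [0.0, 0.164, 0.986, -0.001]
wrist_force: [-1.8, -4.5, 3.1]
finger_gap: 0.0133
grip_force: 33.9
```

```bash
python3 - <<'E'
from knob import *
s,p,r=pose(); print(s["joint_pos"],s["wrist_force"],s["ft_torque"],s["finger_gap"],s["grip_force"]); delta(p,np.pi+c[2]-.95)
E
```

```text
[ 0.0389  0.2588 -0.4408  0.8708 -0.0022  0.368 ] [-1.7631 -4.4692  3.102 ] [-1.0151  0.3411 -0.0744] 0.013304492482248543 33.91975522041321
tcp [0.4785 0.098  0.0726] force [-1.7631 -4.4692  3.102 ] tool x yaw 2.8124825937318794
shift mm [0. 0. 0.] turn [-0.0081  0.0103  4.1531]
```

```bash
cat > r.py <<'E'
from knob import *
s,p,r=pose(); y=np.arctan2(*r.as_matrix()[[1,0],0])
print("rel cw %.3f"%((np.pi+c[2]-y)%(2*np.pi)),"tz %.3f"%s["ft_torque"][2],"F",np.round(s["wrist_force"],1),"tcp",np.round(p*1e3,1),"grip %.0f gap %.4f t %.1f"%(s["grip_force"],s["finger_gap"],s["clock"]))
E
```

move_arm --targets '[[[0,-1,0],[0,0,0],1],[[0,-1,0],[0,0,0.4],1],[[0,-1,0],[0,0,0.8],1],[[0,-1,0],[0,0,1],1]]'

```text
clock: 12.72
tcp_pos: [0.4784, 0.0978, 0.0724]
orientation: [0.0, 0.249, 0.968, -0.0]
wrist_force: [-0.7, -3.2, 3.1]
finger_gap: 0.0136
grip_force: 34.3
```

```bash
python3 r.py
```

```text
rel cw 0.400 tz 0.127 F [-0.7 -3.2  3.1] tcp [478.4  97.8  72.4] grip 34 gap 0.0136 t 12.7
```

move_arm --targets '[[[0,0,0],[0,0,0.2],1],[[0,0,0],[0,0,0.4],1]]'

```text
clock: 12.98
tcp_pos: [0.4784, 0.0978, 0.0722]
orientation: [0.0, 0.283, 0.959, -0.0]
wrist_force: [-0.1, -4.2, 3.8]
finger_gap: 0.0133
grip_force: 34.1
```

```bash
python3 r.py
```

```text
rel cw 0.471 tz 0.045 F [-0.1 -4.2  3.8] tcp [478.4  97.8  72.2] grip 34 gap 0.0133 t 13.0
```

move_arm --targets '[[[0,0,0],[0,0,0.2],1],[[0,0,0],[0,0,0.4],1]]'

```text
clock: 13.22
tcp_pos: [0.4784, 0.0978, 0.072]
orientation: [0.0, 0.317, 0.948, -0.0]
wrist_force: [-0.1, -4.3, 5.0]
finger_gap: 0.0136
grip_force: 34.1
```

```bash
python3 r.py
```

```text
rel cw 0.541 tz 0.023 F [-0.1 -4.3  5. ] tcp [478.4  97.8  72. ] grip 34 gap 0.0136 t 13.2
```

move_arm --targets '[[[0,0,-1.0],[0,0,0.15],1],[[0,0,-1.0],[0,0,0.3],1]]'

```text
clock: 13.48
tcp_pos: [0.4783, 0.0977, 0.0725]
orientation: [0.0, 0.341, 0.94, -0.0]
wrist_force: [2.3, -6.0, -2.1]
finger_gap: 0.0133
grip_force: 34.3
```

```bash
python3 r.py
```

```text
rel cw 0.593 tz -0.020 F [ 2.3 -6.  -2.1] tcp [478.3  97.7  72.5] grip 34 gap 0.0133 t 13.5
```

move_arm --targets '[[[0,0,0],[0,0,0.15],1],[[0,0,0],[0,0,0.3],1]]'

```text
clock: 13.72
tcp_pos: [0.4783, 0.0977, 0.0724]
orientation: [0.0, 0.366, 0.931, -0.0]
wrist_force: [2.4, -5.6, -1.7]
finger_gap: 0.0132
grip_force: 34.3
```

```bash
python3 r.py
```

```text
rel cw 0.645 tz 0.040 F [ 2.4 -5.6 -1.7] tcp [478.3  97.7  72.4] grip 34 gap 0.0132 t 13.7
```

move_arm --targets '[[[0,0,0],[0,0,0.15],1],[[0,0,0],[0,0,0.3],1]]'

```text
clock: 13.98
tcp_pos: [0.4783, 0.0976, 0.0724]
orientation: [0.0, 0.39, 0.921, -0.0]
wrist_force: [2.3, -4.0, -3.1]
finger_gap: 0.0132
grip_force: 34.4
```

```bash
python3 r.py
```

```text
rel cw 0.698 tz 0.090 F [ 2.3 -4.  -3.1] tcp [478.3  97.6  72.4] grip 34 gap 0.0132 t 14.0
```

move_arm --targets '[[[0,0,0],[0,0,0.15],1],[[0,0,0],[0,0,0.3],1]]'

```text
clock: 14.22
tcp_pos: [0.4784, 0.0976, 0.0724]
orientation: [0.0, 0.414, 0.91, -0.0]
wrist_force: [1.7, -6.1, -2.2]
finger_gap: 0.0132
grip_force: 34.6
```

```bash
python3 r.py
```

```text
rel cw 0.750 tz 0.169 F [ 1.7 -6.1 -2.2] tcp [478.4  97.6  72.4] grip 35 gap 0.0132 t 14.2
```

move_arm --targets '[[[0,0,0],[0,0,0.15],1],[[0,0,0],[0,0,0.3],1]]'

```text
clock: 14.48
tcp_pos: [0.4783, 0.0976, 0.0724]
orientation: [0.0, 0.438, 0.899, -0.0]
wrist_force: [1.7, -4.9, -2.3]
finger_gap: 0.0133
grip_force: 35.3
```

```bash
python3 r.py
```

```text
rel cw 0.802 tz 0.268 F [ 1.7 -4.9 -2.3] tcp [478.3  97.6  72.4] grip 35 gap 0.0133 t 14.5
```

move_arm --targets '[[[0,0,0],[0,0,0.15],1],[[0,0,0],[0,0,0.3],1]]'

```text
clock: 14.72
tcp_pos: [0.4782, 0.0977, 0.0725]
orientation: [0.0, 0.461, 0.887, -0.0]
wrist_force: [1.3, -5.7, -0.8]
finger_gap: 0.0133
grip_force: 36.0
```

```bash
python3 r.py
```

```text
rel cw 0.854 tz 0.421 F [ 1.3 -5.7 -0.8] tcp [478.2  97.7  72.5] grip 36 gap 0.0133 t 14.7
```

move_arm --targets '[[[-1.2,-0.5,0],[0,0,-0.15],1],[[-1.2,-0.5,0],[0,0,-0.3],1]]'

```text
clock: 14.98
tcp_pos: [0.4783, 0.0974, 0.0725]
orientation: [-0.001, 0.436, 0.9, 0.001]
wrist_force: [2.3, -0.6, -4.8]
finger_gap: 0.0131
grip_force: 34.0
```

```bash
python3 r.py
```

```text
rel cw 0.798 tz 0.030 F [ 2.3 -0.6 -4.8] tcp [478.3  97.4  72.5] grip 34 gap 0.0131 t 15.0
```

move_arm --targets '[[[0,0,0],[0,0,-0.15],1],[[0,0,0],[0,0,-0.3],1]]'

```text
clock: 15.22
tcp_pos: [0.4783, 0.0973, 0.0728]
orientation: [-0.0, 0.412, 0.911, 0.0]
wrist_force: [2.4, 1.2, -5.1]
finger_gap: 0.0131
grip_force: 34.0
```

```bash
python3 r.py
```

```text
rel cw 0.746 tz -0.078 F [ 2.4  1.2 -5.1] tcp [478.3  97.3  72.8] grip 34 gap 0.0131 t 15.2
```

move_arm --targets '[[[0,0,0],[0,0,-0.15],1],[[0,0,0],[0,0,-0.3],1]]'

```text
clock: 15.48
tcp_pos: [0.4784, 0.0973, 0.073]
orientation: [-0.0, 0.388, 0.922, 0.001]
wrist_force: [3.1, 3.3, -5.0]
finger_gap: 0.0133
grip_force: 34.0
```

```bash
python3 r.py
```

```text
rel cw 0.693 tz -0.134 F [ 3.1  3.3 -5. ] tcp [478.4  97.3  73. ] grip 34 gap 0.0133 t 15.5
```

move_arm --targets '[[[0,0,0],[0,0,-0.15],1],[[0,0,0],[0,0,-0.3],1]]'

```text
clock: 15.72
tcp_pos: [0.4784, 0.0972, 0.073]
orientation: [-0.0, 0.364, 0.931, 0.0]
wrist_force: [2.0, 4.9, -4.3]
finger_gap: 0.0134
grip_force: 34.1
```

```bash
python3 r.py
```

```text
rel cw 0.641 tz -0.213 F [ 2.   4.9 -4.3] tcp [478.4  97.2  73. ] grip 34 gap 0.0134 t 15.7
```

move_arm --targets '[[[0,0,0],[0,0,-0.15],1],[[0,0,0],[0,0,-0.3],1]]'

```text
clock: 15.98
tcp_pos: [0.4784, 0.0972, 0.0731]
orientation: [-0.0, 0.34, 0.941, 0.0]
wrist_force: [2.1, 5.5, -4.4]
finger_gap: 0.0131
grip_force: 34.3
```

```bash
python3 r.py
```

```text
rel cw 0.589 tz -0.459 F [ 2.1  5.5 -4.4] tcp [478.4  97.2  73.1] grip 34 gap 0.0131 t 16.0
```

The forward and reverse torques balance at about 0.71 rad. That is the notch middle: the knob is pulled back towards it from both sides. I'll go there and press.

move_arm --targets '[[[0,0,0],[0,0,0.3],1],[[0,0,0.5],[0,0,0.6],1],[[0,0,1],[0,0,0.8],1],[[0,0,1],[0,0,0.75],1]]'

```text
clock: 16.48
tcp_pos: [0.4784, 0.0971, 0.0725]
orientation: [0.0, 0.401, 0.916, 0.0]
wrist_force: [-1.2, 4.2, 3.2]
finger_gap: 0.0134
grip_force: 35.2
```

```bash
python3 r.py
```

```text
rel cw 0.720 tz -0.070 F [-1.2  4.2  3.2] tcp [478.4  97.1  72.5] grip 35 gap 0.0134 t 16.5
```

move_arm --targets '[[[0,0,1],[0,0,0],1],[[0,0,2],[0,0,0],1],[[0,0,2],[0,0,0],1]]'

```text
clock: 16.85
tcp_pos: [0.4784, 0.0971, 0.0703]
orientation: [-0.0, 0.4, 0.916, 0.0]
wrist_force: [0.2, 5.2, 2.2]
finger_gap: 0.0134
grip_force: 35.2
```

```bash
python3 r.py
```

```text
rel cw 0.720 tz -0.048 F [0.2 5.2 2.2] tcp [478.4  97.1  70.3] grip 35 gap 0.0134 t 16.9
```

move_arm --targets '[[[0,0,0.7],[0,0,0],1],[[0,0,1.5],[0,0,0],1],[[0,0,1.5],[0,0,0],1]]'

```text
clock: 17.23
tcp_pos: [0.4784, 0.0971, 0.0688]
orientation: [-0.0, 0.401, 0.916, 0.0]
wrist_force: [0.2, 5.3, 2.5]
finger_gap: 0.0135
grip_force: 35.2
```

```bash
python3 r.py
```

```text
rel cw 0.720 tz -0.001 F [0.2 5.3 2.5] tcp [478.4  97.1  68.8] grip 35 gap 0.0135 t 17.2
```

It is going down freely past 1.5 mm, so the pin is in the notch. I'll continue to the end.

move_arm --targets '[[[0,0,1],[0,0,0],1],[[0,0,2],[0,0,0],1],[[0,0,2],[0,0,0],1]]'

```text
clock: 17.6
tcp_pos: [0.4784, 0.0971, 0.0668]
orientation: [-0.0, 0.4, 0.916, 0.0]
wrist_force: [-0.1, 5.2, 2.1]
finger_gap: 0.0133
grip_force: 35.2
```

move_arm --targets '[[[0,0,0.5],[0,0,0],1],[[0,0,1.3],[0,0,0],1],[[0,0,1.3],[0,0,0],1]]'

```text
clock: 17.98
tcp_pos: [0.4784, 0.0971, 0.0655]
orientation: [-0.0, 0.4, 0.916, 0.0]
wrist_force: [0.6, 5.2, 2.9]
finger_gap: 0.0134
grip_force: 35.2
```

move_arm --targets '[[[0,0,0.5],[0,0,0],1],[[0,0,1],[0,0,0],1],[[0,0,1],[0,0,0],1]]'

```text
clock: 18.35
tcp_pos: [0.4785, 0.0971, 0.0648]
orientation: [0.0, 0.4, 0.916, 0.0]
wrist_force: [-0.3, 4.5, 4.8]
finger_gap: 0.0133
grip_force: 35.5
```

```bash
python3 r.py
```

```text
rel cw 0.720 tz -0.017 F [-0.3  4.5  4.8] tcp [478.5  97.1  64.8] grip 36 gap 0.0133 t 18.4
```

move_arm --targets '[[[0,0,0.5],[0,0,0],1],[[0,0,1],[0,0,0],1],[[0,0,1],[0,0,0],1]]'

```text
clock: 18.73
tcp_pos: [0.4786, 0.097, 0.0645]
orientation: [0.0, 0.4, 0.916, 0.0]
wrist_force: [-3.2, 4.4, 10.7]
finger_gap: 0.0134
grip_force: 36.4
```

move_arm --targets '[[[0,0,0.3],[0,0,0],1],[[0,0,0.7],[0,0,0],1],[[0,0,0.7],[0,0,0],1]]'

```text
clock: 19.1
tcp_pos: [0.4786, 0.097, 0.0643]
orientation: [0.001, 0.4, 0.916, 0.0]
wrist_force: [-3.1, 5.7, 14.7]
finger_gap: 0.013
grip_force: 37.1
```

It bottoms out 8 mm down and the force climbs to 15 N, so the knob is home. I'll ease off, open and rise.

move_arm --targets '[[[0,0,-1.5],[0,0,0],1],[[0,0,-1.5],[0,0,0],0],[[0,0,-1.5],[0,0,0],-1],[[0,0,-1.5],[0,0,0],-1],[[0,0,-1.5],[0,0,0],-1]]'

```text
clock: 19.73
tcp_pos: [0.4783, 0.0965, 0.0638]
orientation: [-0.0, 0.401, 0.916, -0.0]
wrist_force: [-1.0, 0.1, -0.3]
finger_gap: 0.0839
grip_force: 0.0
```

move_arm --targets '[[[0,0,-10],[0,0,0],-1],[[0,0,-50],[0,0,0],-1],[[0,0,-100],[0,0,0],-1],[[0,0,-150],[0,0,0],-1],[[0,0,-180],[0,0,0],-1]]'

```text
clock: 20.35
tcp_pos: [0.4793, 0.0968, 0.2476]
orientation: [0.002, 0.401, 0.916, 0.001]
wrist_force: [0.2, 0.5, -0.2]
finger_gap: 0.0858
grip_force: 0.0
```

```bash
python3 - <<'E'
from knob import *
p=env.read_camera("side"); cv2.imwrite("pics/d.png",cv2.resize(p["pixels"][150:350,220:470,::-1],(750,600)))
for t in("knob_grip","comb_front","comb_tail","stop_face"): print(t,[np.array(d["centre"]) for d in env.landmark_of(t,p)[:1]])
E
```

```text
knob_grip [array([0.4778, 0.1   , 0.0809])]
comb_front [array([0.5621, 0.1702, 0.0314])]
comb_tail [array([ 0.5379, -0.0651,  0.0338])]
stop_face [array([0.5613, 0.1717, 0.0387])]
```

View pics/d.png

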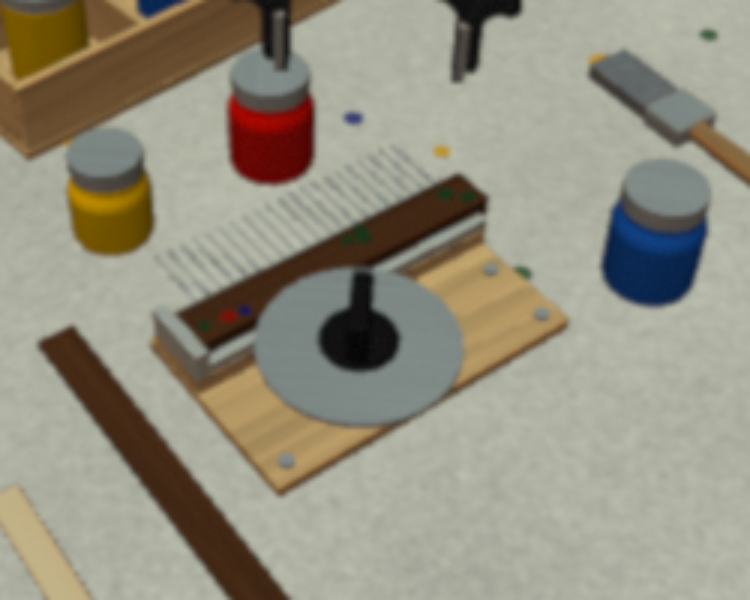

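The flange is about 8 px lower than before (265–425, was 258–418), which fits the full 8 mm travel. It overlaps the comb, the comb is still against the stop at (200,340), and the other things haven't moved.

```bash
python3 -c "
from workcell import env
print(env.hand_in())"
```

```text
the job is handed in; nothing more can be done
None
```

The comb is home against the end stop, and the knob is turned to its notch at about 0.71 rad and pressed fully down, locking the flange over the comb. The gripper is clear, the other things look untouched, and the job is handed in (no verdict came back).

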